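Fit the tiffin's double lid and lift off the outer cover alone

TASK

The tiffin's double lid is parked on the low aluminium pencil tin: take the pair by the steel knob of the inner lid, lift both lids off together, and lower them gently onto the open green tiffin until the inner lid is fully seated, then let go of the knob. Then take the outer cover by its collar and lift it straight up alone, clear of the knob, leaving the inner lid seated and undisturbed. Finish while still holding the cover level and still in the gripper, in the air directly above the tiffin, touching nothing else, and do not shift or tip the tin, the tiffin or the other things on the desk.

Things in the scene. Friction and masses are not known exactly. Their poses are not given: they have to be found in the camera images.
- pencil_tin: Low round aluminium tin, open at the top, 104 mm across, 50 mm tall, wall 4 mm (mouth 96 mm). Loose, about 0.45 kg. It starts with the lid pair on it. Origin: centre of its underside, z up.
- tin_rim (a point): Centre of the pencil tin's mouth, level with its rim, 50 mm above the desk.
- tiffin: Round green plastic tiffin, open at the top, 106 mm across, 75 mm tall, wall 5 mm (mouth 96 mm), with two flat steel clips on its sides below the rim (they do not reach the lids). Loose, about 0.6 kg. It and the tin may stand either way round, left or right. Origin: centre of its underside, z up.
- tiffin_rim (a point): Centre of the tiffin's mouth, level with its rim, 75 mm above the desk. The inner lid is seated when its origin is at this point.
- inner_lid: Inner lid, steel, 0.14 kg: flange 108 mm across, 4 mm thick, that rests on a rim; below it a plug 89 mm across, 10 mm deep, tapered at its foot (about 3 mm play all round in either mouth); an upright knob in its centre. Origin: centre of the flange's underside, z up. Starts seated on the pencil tin, under the outer cover, which lies loosely on its flange: lifting by the knob carries both.
- knob_top (a point): Centre of the flat top of the inner lid's knob, 60 mm above the inner lid's origin. The knob is a straight upright steel cylinder, 22 mm in diameter; it sticks up through the hole of the outer cover, its upper 30 mm free above the cover's collar.
- outer_cover: Outer cover, green plastic, 0.11 kg, loose over the inner lid: flat ring 123 mm across, 4 mm thick, 34 mm hole, and a skirt at its edge reaching 9 mm down outside the inner lid's flange (about 3 mm play). Origin: centre of the ring's underside, z up; nested, it is 4 mm above the inner lid's origin. It must rise over 56 mm from there to clear the knob.
- collar_top (a point): Centre of the top of the cover's collar, 26 mm above the cover's origin (nested: 30 mm above the inner lid's). The collar is an upright tube round the hole, 50 mm outside, 34 mm inside diameter, standing 22 mm above the ring; grip it from outside, with the knob between the fingers.
- paperweight: Bystander: clear glass dome, 66 mm across, 39 mm tall, standing between tin and tiffin. Origin: centre of its underside.
- stapler: Bystander: chrome stapler, 135 x 36 x 47 mm, beyond the task's things. Origin: centre of its underside.
- pen_holder: Bystander: white ceramic cup 76 mm across, 95 mm tall, with pens up to 145 mm, far left. Origin: centre of its underside.
- tumbler: Bystander: steel tumbler 72 mm across, 90 mm tall, far right. Origin: centre of its underside.
- tape_dispenser: Bystander: black tape dispenser, 125 x 45 x 63 mm, on the left. Origin: centre of its underside.
- staple_box: Bystander: small cardboard box, 55 x 40 x 22 mm, on the right. Origin: centre of its underside.
Not all that is in view belongs to the job. Leave any orange or pink look-alike of the outer_cover alone. Leave any blue look-alike of the inner_lid alone.

How it is judged:
On the way, in this order (a step that is already met when the one before it is completed fails the run):
1. both lids, still nested, are lifted clear off the pencil tin by the knob (z of inner_lid in the frame of tin_rim above 0.02 m and z of outer_cover in the frame of inner_lid below 0.007 m and horizontal distance between outer_cover and inner_lid below 0.009 m and contact force between the fingers and inner_lid above 1 N and contact force between pencil_tin and inner_lid below 0.1 N), for 0.1 s.
2. the inner lid is seated on the tiffin with the cover still nested on it, and the knob is let go (z of inner_lid in the frame of tiffin_rim between -0.003 and 0.003 m and horizontal distance between inner_lid and tiffin_rim below 0.007 m and angle between inner_lid's own z axis and vertical below 0.06 rad and z of outer_cover in the frame of inner_lid below 0.007 m and horizontal distance between outer_cover and inner_lid below 0.009 m and contact force between the fingers and inner_lid below 0.1 N and contact force between tiffin and inner_lid above 0.3 N), for 0.2 s.
At the end, for the whole second after the job is handed in: Inner lid seated on the tiffin (3 mm in height, 7 mm sideways, tilt under 0.06 rad); fingers hold the cover, level within 0.15 rad and still, 65 mm or more above the inner lid, within 40 mm of the tiffin's axis, touching neither; tin and tiffin upright, within 20 mm of their start (z of inner_lid in the frame of tiffin_rim between -0.003 and 0.003 m and horizontal distance between inner_lid and tiffin_rim below 0.007 m and angle between inner_lid's own z axis and vertical below 0.06 rad and z of outer_cover in the frame of inner_lid above 0.065 m and horizontal distance between outer_cover and tiffin_rim below 0.04 m and angle between outer_cover's own z axis and vertical below 0.15 rad and contact force between the fingers and outer_cover above 2 N and contact force between each of inner_lid, tiffin and outer_cover below 0.05 N and contact force between each of the arm, the fingers and inner_lid below 0.1 N and linear speed of outer_cover below 0.03 m/s and linear speed of inner_lid below 0.02 m/s and distance of each of tiffin, pencil_tin from where it was at the start of the episode below 0.02 m and angle between each of tiffin, pencil_tin's own z axis and vertical below 0.08 rad); the arm keeps its last pose, push and grip.
It fails at once if the cover parts from the inner lid while the inner lid is not seated on the tiffin, or the inner lid is lifted, pushed or tilted as the cover comes off (z of outer_cover in the frame of inner_lid above 0.012 m and (z of inner_lid in the frame of tiffin_rim above 0.004 m or z of inner_lid in the frame of tiffin_rim below -0.004 m or horizontal distance between inner_lid and tiffin_rim above 0.008 m or angle between inner_lid's own z axis and vertical above 0.08 rad)).
It fails at once if the lids are dropped instead of lowered (contact force between the fingers and inner_lid below 0.05 N and linear speed of inner_lid above 0.3 m/s).
It fails at once if the tin or the tiffin is shifted more than 20 mm or tipped (distance of any of tiffin, pencil_tin from where it was at the start of the episode above 0.02 m or angle between any of tiffin, pencil_tin's own z axis and vertical above 0.15 rad).
It fails at once if a bystander is moved more than 20 mm or tipped over (distance of any of paperweight, stapler, pen_holder, tumbler, tape_dispenser, staple_box from where it was at the start of the episode above 0.02 m or angle between any of paperweight, stapler, pen_holder, tumbler, tape_dispenser, staple_box's own z axis and vertical above 0.3 rad).
It also fails if it takes over 54 s, if anything falls off the work surface, if the arm or the gripper's body presses on something with over 40 N, if the wrist force passes 120 N, or if a joint passes its speed limit or range.

ROBOT

A 6-joint arm with a two-finger parallel gripper is mounted at the origin on the work surface. World frame = base frame: x ahead of the robot, y to its left, z up, the work surface at z = 0. Lengths are in m, angles in rad, forces in N, time in s.
With the tool pointing down it reaches from about 0.35 to 0.725 m from the base axis. Payload 6 kg.
Tool frame: the origin (TCP) lies at the very end of the fingers, on their centre line; the grasp point (between the pads) lies 19 mm behind it (hold_point_z is the distance from the TCP to the grasp point, in m); z points along the fingers, y is the line along which they close (so a half turn about z gives the same grasp; the last joint's range is limited). The gripper opens to 85 mm and grips with 20 to 120 N. Pads are 22 mm wide; open, the fingers measure 114 mm over their backs; the gripper's body (76 mm by 85 mm) begins 54 mm behind the grasp point. The pads swing forward as they close: fully open they stand 13 mm farther back than shut.
Start: joints at [1.65, 0.04, 0.085, 0, -1.615, -0.334], TCP at [0.151, 0.581, 0.231] pointing down, gripper open.
Joint ranges: [-2.56, 2.56], [-1.29, 2.01], [-1.08, 1.49], [-3.29, 1.98], [-2.81, -0.18], [-2.99, 2.99]. Speed limits (rad/s): [2.57, 2.57, 3.01, 3.14, 3.14, 3.14].

INTERFACE

Orientations are given as a unit quaternion [x, y, z, w].
In Python, from station import * gives the robot as it stands. Calls block until the motion is done:
- move_pose(position, orientation): joint-space move of the TCP to a pose.
- move_l(position, rate=0.15, attitude=None, f_stop=None): straight line of the TCP; attitude=None keeps the orientation; rate is the mean speed in m/s. With f_stop (N) it stops when the force on the tool has changed by that much, and returns True; else False.
- move_j(angles): joint-space move.
- grip(opening, squeeze=None): opening from 0.0 (shut) to 1.0 (fully open); squeeze is the grip in N (None keeps the last); returns when the fingers have stopped.
- dwell(seconds).
- solve_ik(position, orientation): joint angles nearest the present ones, or None.
- get_state(): the state.
- capture(name): name is "scene" or "top" or "wrist"; returns the picture (480x640x3 uint8, red, green, blue); there is no depth.
- calibration(name): a dict with "fx", "fy", "cx", "cy" (pixels), "dist_coeffs" ([k1, k2, p1, p2, k3] as OpenCV has them; the pictures are not rectified), "T" (4x4, takes a point from camera to world coordinates); the wrist camera has in their place "mount" (4x4, takes a point from camera to tool coordinates, whose origin is the TCP and whose axes are the flange's). Camera axes: x right, y down, z forward; pixel columns grow to the right and rows downward; lengths in m; the calibration is good to about 2 mm. A picture is of the moment at which its call begins: read the wrist's pose just before it. calibration takes no time and is no camera call.
A pose or a line that the arm cannot do raises PlanningError and nothing moves.
- close_job(): hands the job in; it is judged then, once.
The state is a dict: "time": time; "joint_pos": joint angles; "qvel": joint speeds; "joint_efforts": joint torques, N m; "position": TCP position; "eef_rot": TCP orientation; "force": force on the tool from outside, world axes, zero at the start; "ft_torque": the same for the moment, N m; "gripper_width": opening from 0.0 (shut) to 1.0 (fully open); "finger_force": force on a finger pad.
Only numpy, scipy, OpenCV 4.12 (cv2) and the standard library are available. Lean on these libraries where they do the work, as an engineer would, in place of code of your own. Each camera call takes 0.05 s, during which the arm holds its last target. There are 200 camera calls.

## Working session

There is one attempt and no reset: what is moved stays moved. The work goes in short steps, each a Python script; the robot and the scene stay as the last script left them, time stands still between calls to the robot, and variables do not carry over. Pictures are saved under pics/ and viewed, at most 10 in all, crops included, and the job is handed in when it is done.

```bash
ls; mkdir -p pics; python3 - <<'E'
from station import *
import cv2, numpy as np
a=capture("scene");b=capture("top")
np.save("scene.npy",a);np.save("top.npy",b)
cv2.imwrite("pics/scene.png",a[...,::-1]);cv2.imwrite("pics/top.png",b[...,::-1])
s=get_state();print(s)
for n in("scene","top","wrist"):print(n,calibration(n))
E
```

```text
pics
{'time': 0.1, 'joint_pos': array([ 1.64969138e+00,  4.07559649e-02,  8.38952090e-02, -4.18421888e-04,
       -1.61549515e+00, -3.33698139e-01]), 'qvel': array([ 0.00025751,  0.00086597,  0.00214679,  0.00093017, -0.00038745,
        0.00135245]), 'joint_efforts': array([-4.53826666e-03, -3.69350874e+01,  3.48283410e+01,  6.95182934e+00,
       -4.59983916e-03, -4.11485928e-06]), 'position': array([0.15108523, 0.58035626, 0.23036583]), 'eef_rot': array([ 9.91896238e-01, -1.27048026e-01, -4.48485834e-05,  8.06065484e-04]), 'force': array([ 0.36596488, -0.15542405,  1.68094204]), 'ft_torque': array([-0.01182699,  0.00314956,  0.00569653]), 'finger_force': 0.0, 'gripper_width': 0.9986344188966412}
scene {'fx': 609.8655551819123, 'fy': 609.8655551819123, 'cx': 323.7981388783288, 'cy': 249.06735239462105, 'dist_coeffs': array([-0.05644154,  0.        ,  0.        ,  0.        ,  0.        ]), 'T': array([[ 0.6304716 ,  0.5553537 , -0.54229865,  1.20825672],
       [ 0.77615829, -0.4428069 ,  0.44888791, -0.57993277],
       [ 0.00915797, -0.70392068, -0.71021955,  1.0222013 ],
       
[... 352 characters left out ...]
0.00600147,  0.01370039],
       [ 0.00700513, -0.09230875, -0.99570579,  1.45941819],
       [ 0.        ,  0.        ,  0.        ,  1.        ]])}
wrist {'fx': 429.73619796590094, 'fy': 429.73619796590094, 'cx': 321.19277560239743, 'cy': 242.11578940491017, 'dist_coeffs': array([-0.02086272,  0.        ,  0.        ,  0.        ,  0.        ]), 'mount': array([[-9.10683459e-04, -9.59670141e-01, -2.81127002e-01,
         7.09691353e-02],
       [ 9.99999564e-01, -9.31614476e-04, -5.91919885e-05,
         5.39217181e-04],
       [-2.05097201e-04, -2.81126934e-01,  9.59670571e-01,
        -1.42634304e-01],
       [ 0.00000000e+00,  0.00000000e+00,  0.00000000e+00,
         1.00000000e+00]])}
```

View pics/scene.png

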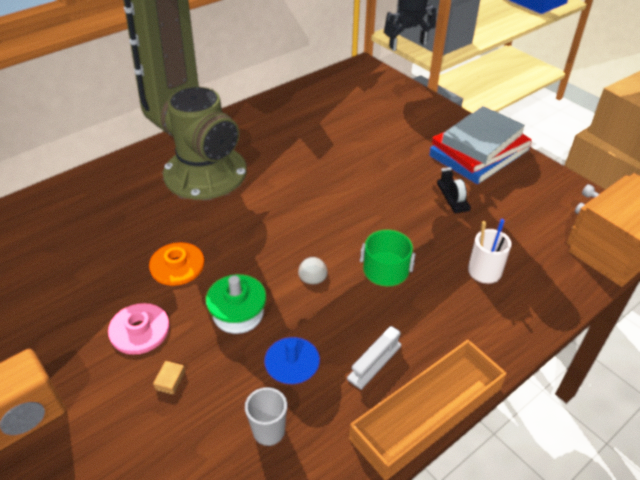

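View pics/top.png

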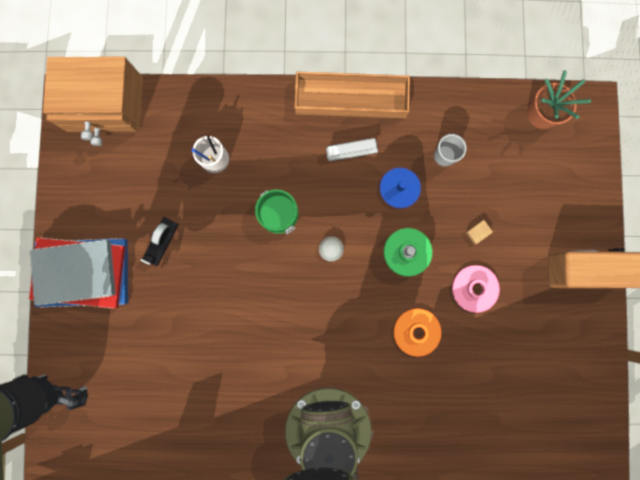

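The pair is the green cover with the steel knob, at scene (236,290) and top (408,252). The look-alikes to leave are:
- orange cover: top (417,333), scene (177,262)
- pink cover: top (476,288), scene (138,328)
- blue lid: top (400,187), scene (292,360)

The other green thing is the open tiffin with clips, at top (277,212) and scene (388,257). Next I'll triangulate coarsely and make a close crop of my choice.

```bash
cat > h.py <<'E'
from station import *
import cv2, numpy as np
from scipy.spatial.transform import Rotation as R
def cam(name, st=None):
    c=calibration(name); K=np.array([[c['fx'],0,c['cx']],[0,c['fy'],c['cy']],[0,0,1.]])
    if name=='wrist':
        T=np.eye(4);T[:3,:3]=R.from_quat(st['eef_rot']).as_matrix();T[:3,3]=st['position'];T=T@c['mount']
    else: T=c['T']
    return K,c['dist_coeffs'],T
def ray(C,uv):
    K,d,T=C;p=cv2.undistortPoints(np.array(uv,float).reshape(-1,1,2),K,d).reshape(-1,2)
    v=np.c_[p,np.ones(len(p))]@T[:3,:3].T
    return T[:3,3],v/np.linalg.norm(v,axis=1,keepdims=True)
def onplane(C,uv,z):
    o,v=ray(C,uv);return o+v*((z-o[2])/v[:,2:])
def tri(Cs,uvs):
    A=np.zeros((3,3));b=np.zeros(3);L=[]
    for C,uv in zip(Cs,uvs):
        o,v=ray(C,uv);v=v[0];P=np.eye(3)-np.outer(v,v);A+=P;b+=P@o;L.append((P,o))
    x=np.linalg.solve(A,b);return x,[np.linalg.norm(P@(x-o)) for P,o in L]
def green(im):
    h=cv2.cvtColor(im,cv2.COLOR_RGB2HSV)
    return cv2.inRange(h,(50,120,50),(75,255,255))
def blobs(m,amin=300):
    cs,_=cv2.findContours(m,cv2.RETR_EXTERNAL,cv2.CHAIN_APPROX_NONE)
    return [c for c in cs if cv2.contourArea(c)>amin]
def circ(P):  # least-squares circle, xy
    A=np.c_[2*P[:,:2],np.ones(len(P))];s=np.linalg.lstsq(A,(P[:,:2]**2).sum(1),rcond=None)[0]
    return s[:2],np.sqrt(s[2]+s[0]**2+s[1]**2)
E
python3 - <<'E'
from h import *
for n in("scene","top"):
    im=np.load(n+".npy")
    for c in blobs(green(im)):
        (e,ax,an)=cv2.fitEllipse(c);print(n,cv2.contourArea(c),np.round(e,1),np.round(ax,1),[np.round(onplane(cam(n),e,z)[0],3) for z in(.058,.075)])
print(tri([cam("scene"),cam("top")],[(235,280),(410,248)]))
a=np.load("scene.npy")[230:350,170:440];b=np.load("top.npy")[170:290,240:440]
cv2.imwrite("pics/crop.png",np.vstack([cv2.resize(a,(675,300)),cv2.copyMakeBorder(cv2.resize(b,(500,300)),0,0,0,175,0)])[...,::-1])
E
```

```text
scene 1980.5 [235.7 299.1] [45.4 60.5] [array([ 0.471, -0.204,  0.058]), array([ 0.484, -0.21 ,  0.075])]
scene 2195.0 [387.1 257.2] [48.7 57.8] [array([0.579, 0.123, 0.058]), array([0.59 , 0.11 , 0.075])]
top 1713.0 [407.5 251.7] [46.4 47.1] [array([ 0.462, -0.198,  0.058]), array([ 0.461, -0.195,  0.075])]
top 1313.5 [276.2 210.7] [40.4 41.8] [array([0.563, 0.138, 0.058]), array([0.561, 0.137, 0.075])]
(array([ 0.46791048, -0.19658531,  0.10877488]), [np.float64(0.0006098370526948202), np.float64(0.0006098370526948507)])
```

View pics/crop.png

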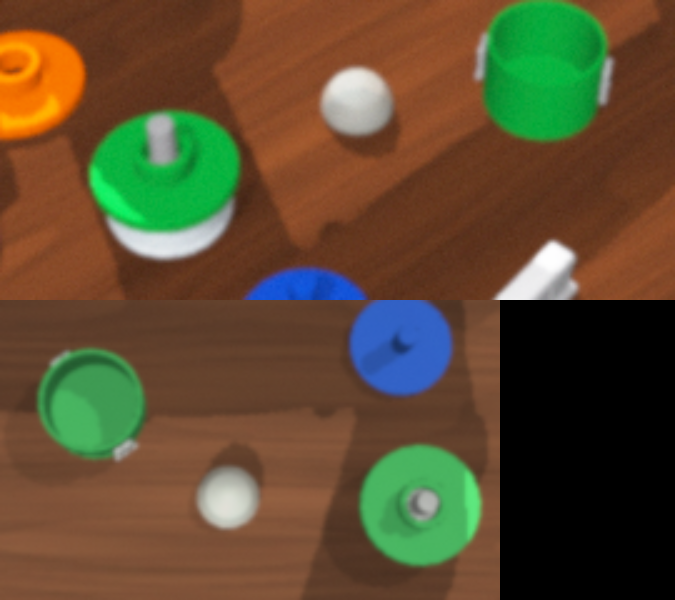

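The close crop confirms the choice: the pair is a green cover with a grey steel knob on the aluminium tin, and the tiffin is the open green cup with clips. The coarse knob top is at z=0.109, against 0.110 expected. Next I'll measure both with the wrist camera, tiffin first since it's on the way.

```bash
cat > look.py <<'E'
from h import *
import pickle,sys
q=[1,0,0,0]
out=[]
for tag,(x,y) in dict(tif=(.561,.137),lid=(.466,-.197)).items():
    for i,(dx,dy) in enumerate([(0,.05),(0,-.05)]):
        move_pose([x+dx,y+dy,.26],q); dwell(.15)
        s=get_state();im=capture("wrist");out.append((tag,s,im))
pickle.dump(out,open("w.pkl","wb"))
print(get_state()['time'],get_state()['joint_pos'])
m=[cv2.resize(o[2],(400,300)) for o in out]
cv2.imwrite("pics/w4.png",np.vstack([np.hstack(m[:2]),np.hstack(m[2:])])[...,::-1])
E
python3 look.py
```

```text
4.9083 [-1.03716875e-01 -1.48666388e-01 -4.39407285e-02 -5.74178579e-05
 -1.67504426e+00  1.67613719e+00]
```

View pics/w4.png

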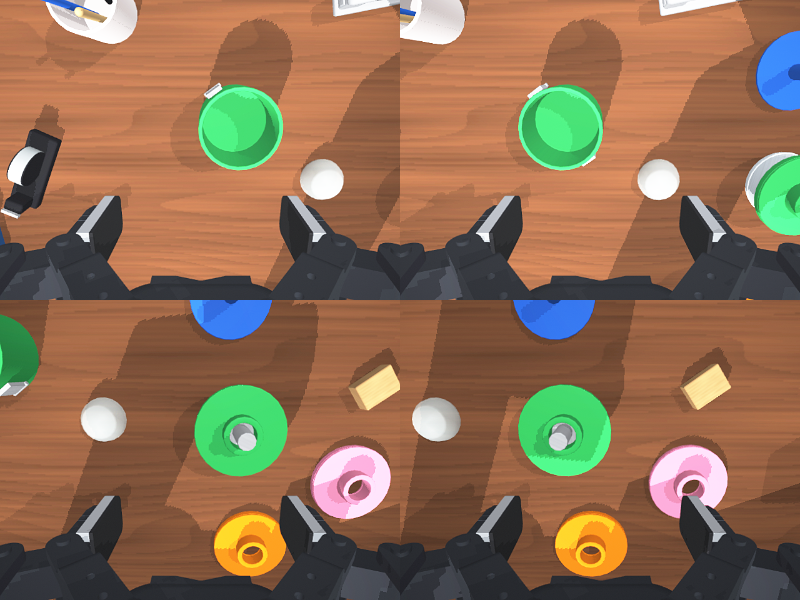

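The wrist views (half scale) show the open tiffin at about (240,128) and (561,128), with its light rim ring. The pair is at about (240,430) and (565,430), with the knob's lighter top face at (247,441) and (558,440). Next I'll measure the rim circle, the ring circle and the knob's top face.

```bash
cat > meas.py <<'E'
from h import *
import pickle
D=pickle.load(open("w.pkl","rb"))
def rfit(C,pts,z,n=8,tol=.0015):
    P=onplane(C,pts,z);k=np.ones(len(P),bool)
    for _ in range(n):
        c,r=circ(P[k]);e=np.abs(np.hypot(*(P[:,:2]-c).T)-r);k=e<max(tol,np.median(e)*1.5)
    return c,r,k.mean()
for tag in("tif","lid"):
    V=[]
    for t,s,im in D:
        if t!=tag: continue
        C=cam("wrist",s);m=green(im)
        c=min(blobs(m,3000),key=lambda c:np.hypot(*(np.array(cv2.minEnclosingCircle(c)[0])-(320,260))) )
        V.append((C,im,m,c))
    zs=np.arange(.04,.101,.0025)
    F=[[rfit(C,cv2.convexHull(c),z) for z in zs] for C,_,_,c in V]
    d=[np.linalg.norm(a[0]-b[0]) for a,b in zip(*F)]
    i=int(np.argmin(d));print(tag,"z",zs[i],"mismatch",d[i],[(np.round(f[i][0],4),round(f[i][1],4),round(f[i][2],2)) for f in F])
    zn=.075 if tag=="tif" else .058
    print("  at nominal",[(np.round(f[0],4),round(f[1],4)) for f in (rfit(C,cv2.convexHull(c),zn) for C,_,_,c in V)])
    if tag=="lid":
        U=[]
        for C,im,m,c in V:
            f=np.zeros_like(m);cv2.drawContours(f,[c],-1,255,-1)
            h=cv2.cvtColor(im,cv2.COLOR_RGB2HSV)
            g=((f>0)&(h[...,1]<60)).astype(np.uint8)*255
            b=max(blobs(g,50),key=cv2.contourArea);x,y,w,hh=cv2.boundingRect(b)
            vals=h[...,2][g>0];t,tm=cv2.threshold(vals,0,255,cv2.THRESH_OTSU)
            k=cv2.morphologyEx((((g>0)&(h[...,2]>t))*255).astype(np.uint8),cv2.MORPH_OPEN,np.ones((3,3)))
            b2=max(blobs(k,30),key=cv2.contourArea);e=cv2.fitEllipse(cv2.convexHull(b2))
            print("  knob bbox",(x,y,w,hh),"otsu",t,np.percentile(vals,[5,25,50,75,95]),np.round(e[0],1),np.round(e[1],1),cv2.contourArea(b2));U.append(e[0])
        print("  knob top",tri([v[0] for v in V],U))
        cv2.imwrite("pics/knob.png",np.hstack([cv2.resize(v[1][210:330,p:p+150],None,fx=2.6,fy=2.6,interpolation=0) for v,p in zip(V,(400,250))])[...,::-1])
E
python3 meas.py
```

```text
tif z 0.06750000000000003 mismatch 0.002372539611109847 [(array([0.562, 0.137]), np.float64(0.0539), np.float64(0.81)), (array([0.5644, 0.1372]), np.float64(0.054), np.float64(0.62))]
  at nominal [(array([0.5636, 0.1381]), np.float64(0.0527)), (array([0.5659, 0.1361]), np.float64(0.0528))]
lid z 0.055000000000000014 mismatch 0.00026667190071297616 [(array([ 0.4618, -0.1988]), np.float64(0.0616), np.float64(1.0)), (array([ 0.4616, -0.1986]), np.float64(0.0617), np.float64(1.0))]
  at nominal [(array([ 0.4624, -0.1984]), np.float64(0.0611)), (array([ 0.4623, -0.199 ]), np.float64(0.0611))]
  knob bbox (368, 197, 43, 45) otsu 183.0 [130. 152. 209. 227. 233.] [395.1 226.6] [28.1 29.6] 621.0
  knob bbox (238, 196, 44, 45) otsu 182.0 [133. 154. 199. 221. 228.] [252.6 226.1] [28.3 29.2] 617.5
  knob top (array([ 0.46302532, -0.19826496,  0.10957624]), [np.float64(3.024294329745858e-05), np.float64(3.0242943297470743e-05)])
```

```bash
cat > meas2.py <<'E'
from h import *
import pickle
from scipy.optimize import least_squares
D=[d for d in pickle.load(open("w.pkl","rb")) if d[0]=="tif"]
V=[]
for t,s,im in D:
    C=cam("wrist",s)
    c=min(blobs(green(im),3000),key=lambda c:np.hypot(*(np.array(cv2.minEnclosingCircle(c)[0])-(320,260))))
    V.append((C,c.reshape(-1,2)+.0))
def f(C,c,z,x0=(.564,.137)):
    P=onplane(C,c,z)[:,:2];P=P[P[:,0]<x0[0]+.01]
    g=lambda p:np.hypot(*(P-p[:2]).T)-p[2]
    r=least_squares(g,[*x0,.053],loss="soft_l1",f_scale=.0005)
    return r.x,np.median(np.abs(g(r.x)))
for z in np.arange(.06,.091,.005):
    a,b=[f(*v,z) for v in V];print(round(z,3),np.round(a[0],4),np.round(b[0],4),"res",np.round([a[1],b[1]],5),"d",np.round(np.linalg.norm(a[0][:2]-b[0][:2]),4))
E
python3 meas2.py
```

```text
0.06 [0.561  0.136  0.0545] [0.5616 0.1393 0.0542] res [0.00068 0.0004 ] d 0.0033
0.065 [0.562  0.1367 0.0537] [0.5626 0.1385 0.0534] res [0.00068 0.0004 ] d 0.0019
0.07 [0.5631 0.1375 0.0529] [0.5637 0.1378 0.0526] res [0.00068 0.0004 ] d 0.0007
0.075 [0.5641 0.1382 0.0521] [0.5647 0.137  0.0518] res [0.00068 0.00039] d 0.0014
0.08 [0.5651 0.139  0.0513] [0.5658 0.1363 0.051 ] res [0.00067 0.00039] d 0.0028
0.085 [0.5661 0.1397 0.0505] [0.5668 0.1355 0.0503] res [0.00066 0.00039] d 0.0043
0.09 [0.5671 0.1405 0.0497] [0.5679 0.1348 0.0495] res [0.00065 0.00039] d 0.0057
```

```bash
cat > look2.py <<'E'
from h import *
import pickle
from scipy.optimize import least_squares
o=[]
for x,y in((.50,.112),(.50,.162)):
    move_pose([x,y,.27],[1,0,0,0]);dwell(.2);s=get_state();o.append((s,capture("wrist")))
pickle.dump(o,open("w2.pkl","wb"))
cv2.imwrite("pics/t.png",np.hstack([cv2.resize(i[1],(400,300)) for i in o])[...,::-1])
for z in(.07,.075,.08):
    for s,im in o:
        C=cam("wrist",s);c=max(blobs(green(im),3000),key=cv2.contourArea).reshape(-1,2)+.0
        P=onplane(C,c,z)[:,:2];g=lambda p:np.hypot(*(P-p[:2]).T)-p[2]
        r=least_squares(g,[.564,.137,.053],loss="soft_l1",f_scale=.0005);print(z,np.round(r.x,4),np.median(np.abs(g(r.x))))
print(get_state()['time'],cam("wrist",o[0][0])[2][:3,3])
E
python3 look2.py
```

```text
0.07 [0.5633 0.1379 0.0528] 0.0003833425763427392
0.07 [0.5631 0.1376 0.0529] 0.00023484908767489737
0.075 [0.5634 0.1375 0.052 ] 0.00037794745150912176
0.075 [0.5632 0.1379 0.0522] 0.00023158819788891144
0.08 [0.5635 0.1371 0.0512] 0.0003725417800322234
0.08 [0.5633 0.1383 0.0514] 0.00022832538186389612
7.075 [0.57103306 0.11055502 0.41265879]
```

View pics/t.png

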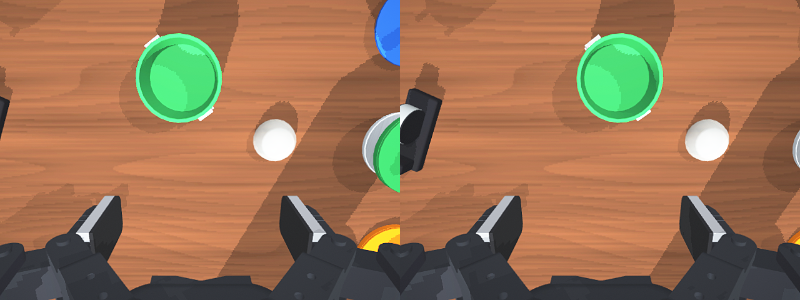

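The two near-overhead views show the rim at about (180,78) and (620,78), half scale, and they agree. The tiffin is at (0.5633, 0.1377) with its rim at about 0.073. Next I'll grasp the knob just above the collar.

```bash
cat > g1.py <<'E'
from h import *
q=[1,0,0,0]
move_pose([.463,-.1983,.20],q)
grip(.6,30)
print("touch",move_l([.463,-.1983,.0845],rate=.06,f_stop=8))
grip(0,50);dwell(.2)
s=get_state();f0=s['force'];print(s['position'],s['gripper_width'],s['finger_force'],f0)
move_l([.463,-.1983,.0945],rate=.03);dwell(.2)
s=get_state();print(s['position'],s['gripper_width'],s['finger_force'],s['force']-f0)
move_l([.463,-.1983,.185],rate=.08);dwell(.2)
s=get_state();print(s['time'],s['position'],s['gripper_width'],s['finger_force'],s['force']-f0)
im=capture("wrist");a=capture("scene")
cv2.imwrite("pics/held.png",np.hstack([cv2.resize(im,(400,300)),cv2.resize(a[180:420,120:440],(400,300))])[...,::-1])
E
python3 g1.py
```

```text
touch False
[ 0.46315841 -0.19815619  0.08474578] 0.24200760950784025 48.952969908714294 [-0.67725796  2.33005757  2.48006817]
[ 0.46283419 -0.19829733  0.09424258] 0.23594982021358216 48.93028199672699 [ 0.11527913 -2.2567576  -5.14723469]
13.7167 [ 0.46283814 -0.19828687  0.184609  ] 0.23631182625320313 48.93005669116974 [ 0.1860737  -1.62534934 -5.81727782]
```

View pics/held.png

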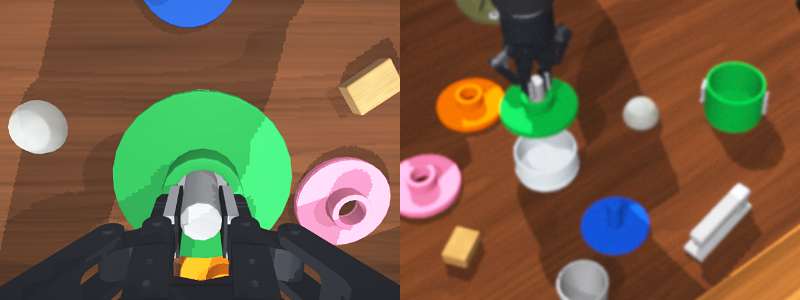

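The left view shows the knob top between the pads at about (202,222) and the cover nested. In the right view the tin is empty and the pair hangs level. Next I'll check the knob's offset in the hand, carry the pair over and lower it with a force stop.

```bash
cat > g2.py <<'E'
from h import *
q=[1,0,0,0]
def knob():
    dwell(.15);s=get_state();im=capture("wrist");h=cv2.cvtColor(im,cv2.COLOR_RGB2HSV)
    r=np.zeros(im.shape[:2],np.uint8);r[310:400,280:370]=255
    k=((h[...,1]<60)&(h[...,2]>205)&(r>0)).astype(np.uint8)*255
    b=max(blobs(k,100),key=cv2.contourArea);e=cv2.minEnclosingCircle(b)
    p=onplane(cam("wrist",s),e[0],s['position'][2]+.0255)[0];print("knob",np.round(e[0],1),e[1],p-s['position']);return p-s['position']
d=knob()
X,Y=.5633,.1377
if abs(d[0])<.003: X-=d[0]
move_l([X,Y,.185],rate=.12);dwell(.3)
f0=get_state()['force']
move_l([X,Y,.128],rate=.06);dwell(.2)
print("f",get_state()['force']-f0)
hit=move_l([X,Y,.1075],rate=.015,f_stop=5)
s=get_state();print(hit,s['time'],s['position'],s['force']-f0,s['ft_torque'],X,Y)
E
python3 g2.py
```

```text
knob [321.5 354. ] 32.76059341430664 [ 0.00062434 -0.00048154  0.0255    ]
f [-0.86556446  0.96634481 -0.52672882]
True 19.8 [0.5625955  0.13767764 0.10975248] [-0.31734362  0.62624831  8.07508675] [ 0.14533558  0.1407445  -0.09642252] 0.5626756647350222 0.1377
```

Contact came at TCP z=0.1098, where full seating predicts 0.1095. I'll release, rise and check.

```bash
cat > g3.py <<'E'
from h import *
grip(.75,30);dwell(.4)
p=get_state()['position']
move_l([p[0],p[1],.20],rate=.08)
move_l([.5633-.0,.1377,.24],rate=.12);dwell(.2)
s=get_state();im=capture("wrist");C=cam("wrist",s);a=capture("scene")
np.save("w3.npy",im)
c=max(blobs(green(im),2000),key=cv2.contourArea);P=onplane(C,cv2.convexHull(c),.081);print("cover",circ(P))
h=cv2.cvtColor(im,cv2.COLOR_RGB2HSV);f=np.zeros(im.shape[:2],np.uint8);cv2.drawContours(f,[c],-1,255,-1)
k=cv2.morphologyEx(((f>0)&(h[...,1]<60)&(h[...,2]>185)).astype(np.uint8)*255,cv2.MORPH_OPEN,np.ones((3,3)))
b=max(blobs(k,50),key=cv2.contourArea);e=cv2.fitEllipse(cv2.convexHull(b));print("knob",e,onplane(C,e[0],.135),s['time'])
cv2.imwrite("pics/placed.png",np.hstack([cv2.resize(im,(400,300)),cv2.resize(a[180:330,320:520],(400,300))])[...,::-1])
E
python3 g3.py
```

```text
cover (array([0.56122805, 0.136451  ]), np.float64(0.06149291423849076))
knob ((320.6837158203125, 239.7397003173828), (34.052650451660156, 34.985164642333984), 93.59905242919922) [[0.56255637 0.1373668  0.135     ]] 22.675
```

View pics/placed.png

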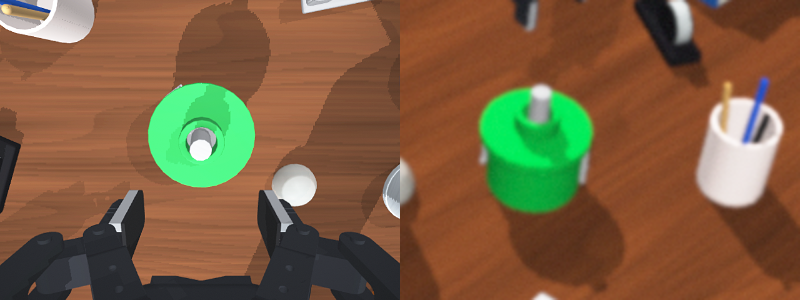

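The pair is seated on the tiffin: cover centre (0.5612, 0.1365), knob (0.5626, 0.1374), level in both views. Next I'll grip the collar and lift straight up.

```bash
cat > g4.py <<'E'
from h import *
X,Y=.5615,.1367
grip(1.0,40)
move_l([X,Y,.15],rate=.1);dwell(.2);f0=get_state()['force']
print("touch",move_l([X,Y,.081],rate=.04,f_stop=6))
s=get_state();print(s['position'],s['force']-f0)
grip(0,45);dwell(.3)
s=get_state();print(s['position'],s['force']-f0,s['gripper_width'],s['finger_force'])
move_l([X,Y,.087],rate=.015);dwell(.2)
s=get_state();print(s['position'],s['force']-f0,s['gripper_width'],s['finger_force'])
a=capture("scene");move_l([X,Y,.18],rate=.05);dwell(.4)
s=get_state();print(s['time'],s['position'],s['force']-f0,s['gripper_width'],s['finger_force'])
b=capture("scene");im=capture("wrist")
cv2.imwrite("pics/end.png",np.hstack([cv2.resize(im,(400,300)),cv2.resize(b[150:300,320:520],(400,300))])[...,::-1])
E
python3 g4.py
```

```text
touch False
[0.56162877 0.13672137 0.08123636] [-0.41332445 -0.25175203  0.95387524]
[0.56180514 0.13682907 0.08151235] [-1.2798903   0.26387387  2.27556429] 0.5673804108938055 46.82753272354603
[0.56140991 0.13668349 0.08685329] [-0.75882566  0.09758422 -0.9458925 ] 0.5654865242081661 46.471539326012135
30.1917 [0.56149654 0.13669959 0.17997503] [-0.90726458  0.11951854 -1.92810971] 0.5648841114750497 46.46718878298998
```

View pics/end.png

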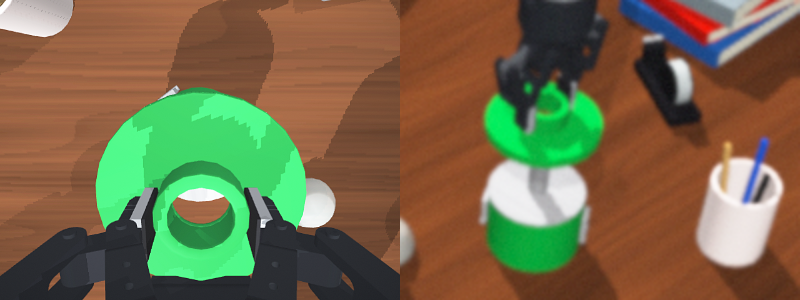

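The cover is held level by its collar, well above the knob, and the steel inner lid is flat on the tiffin. I'll hand the job in.

```bash
python3 -c "
from station import *
print(close_job())"
```

```text
the job is handed in; nothing more can be done
None
```

The job is handed in at about 30 s on the robot's clock: the last views show the inner lid seated on the tiffin and the cover held level by its collar, about 100 mm above it, but the hand-in returned no verdict.

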